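# Slide the biscuit carton down the hand-out lane

## Task

Push the small white biscuit carton, which stands askew in front of the hand-out lane, in between the two low metal rails and along the lane until its front sits square against the dark stop at the far end. Neither the carton nor the robot may touch either rail. Only push the carton, never lift or tip it, and leave the other things on the desk where they are.

Things in the scene. Friction and masses are not known exactly. Their poses are not given: they have to be found in the camera images.
- carton: white biscuit carton with a window of biscuits on top, a closed rigid box 110 mm long (its x) x 90 wide (its y) x 55 tall, 0.25 to 0.49 kg, slides on the desk. Origin: centre of its underside; +x points out of its front, which is the end nearest the lane (within about 20 degrees of the lane's direction at the start). It starts wholly outside the lane, the middle of its front 35 to 70 mm short of the mouth, its centre up to 25 mm off the lane's centre line
- lane: the hand-out lane, fixed to the desk; the body itself is the dark rubber-faced stop bar across its far end (30 mm tall). Origin: on the desk in the middle of the open mouth, between the rails' ends; +x runs down the lane, y across it (+y towards rail_left), z up. Free width between the rails 116 mm (y from -58 to +58 mm); the stop's face is at x = 250 mm, so the carton's origin is at x = 195 mm when home. The floor of the lane is the desk itself. The robot may touch the stop
- rail_left: straight aluminium rail on the lane's +y side, 250 mm long, 8 thick, 30 tall, fixed. Origin: on the desk under the middle of its thickness, at the mouth end (lane x = 0, y = 62 mm); its x runs along it, down the lane. Not to be touched
- rail_right: the same on the lane's -y side (origin at lane x = 0, y = -62 mm). Not to be touched
- water_bottle: bystander, to be left alone: pale translucent water bottle, 64 mm across, 190 tall, standing. Origin: centre of its underside
- mug: bystander, to be left alone: white mug, 80 mm across, 85 tall, standing. Origin: centre of its underside
- stapler: bystander, to be left alone: black stapler, 130 x 36 x 46 mm. Origin: centre of its underside
- biscuit: bystander, to be left alone: one loose iced biscuit, disc 72 mm across, 12 thick. Origin: centre of its underside
- tape_roll: bystander, to be left alone: roll of clear tape lying flat, 60 mm across, 20 thick. Origin: centre of its underside
- gel_bottle: bystander, to be left alone: small white hand-gel bottle, 48 mm across, 110 tall. Origin: centre of its underside
There are look-alikes about, which are no part of the job. What is shaped like the carton but yellow is not meant.

How it is judged:
By the outcome, as a careful person would: the job done as asked, in the order asked, and still so for the second after the job is handed in, with the robot touching nothing.
It also fails if it takes over 64 s, if anything falls off the work surface, if the arm or the gripper's body presses on something with over 40 N, if the wrist force passes 120 N, or if a joint passes its speed limit or range.

## Robot

A 6-joint arm with a two-finger parallel gripper is mounted at the origin on the work surface. World frame = base frame: x ahead of the robot, y to its left, z up, the work surface at z = 0. Lengths are in m, angles in degrees, forces in N, time in s.
With the tool pointing down it reaches from about 0.4 to 0.825 m from the base axis. Payload 7 kg.
Tool frame: the origin (TCP) lies at the very end of the fingers, on their centre line; the grasp point (between the pads) lies behind it (r.grasp_offset is the z of the grasp point in the tool frame, in m); z points along the fingers, y is the direction in which the jaws open and shut (so a half turn about z gives the same grasp; the last joint's range is limited). The gripper opens to 88 mm and grips with 3 to 60 N. Pads are 19 mm wide; open, the fingers measure 130 mm over their backs; the gripper's body (78 mm by 193 mm) begins 47 mm behind the grasp point.
Start: joints at [-56.316, 20.546, 0.682, 0, -70.136, -16.507], TCP at [0.199, -0.645, 0.227] pointing down, gripper open.
Joint ranges: [-176.03, 176.03], [-82.01, 121.73], [-58.28, 71.71], [-173.87, 95.51], [-174.79, -0.11], [-173.66, 173.66]. Speed limits (degrees/s): [136.94, 136.94, 172.46, 180, 180, 180].

## Interface

Orientations are given as [roll, pitch, yaw] about the fixed x, y, z axes, in that order (R = Rz(yaw) Ry(pitch) Rx(roll)).
In Python, from plant import r gives the robot as it stands. The module is installed in compiled form; this text tells all that it offers.
- The arm moves only by the tool servo_tool, never from a script. Its argument "targets" is a list of rows, each an object of numbers: "dx", "dy", "dz": the shift along the world's x, y, z in cm; "spin": the turn about the world's z in rad; "grip": the opening in per cent of the stroke, from 0 (shut) to 100 (fully open). A call has exactly 10 rows; each row is the pose to reach, as a shift and turn from the pose commanded when the call began; what a row does not reach only later rows make up. A row lasts 1/12 s, in which the tool goes at most 41.7 mm and 7.16 degrees, less where a joint would pass 70% of its speed; a pose out of reach is approached as far as the arm can. A call with a gripper value outside its range is refused whole. The fingers move at their own pace and stop on an object; "squeeze" is the grip in N (left out, the last holds). Time passes only in rows, so rows that repeat a pose let the fingers close, or fill a call up. It gives the time, the measured TCP pose, the force and the opening at its end, in the units of the state.
- r.get_state(): the state, without advancing time (a new reading comes with each control period).
- r.capture(name): name is "scene" or "top"; returns the picture (420x560x3 uint8, blue, green, red); there is no depth.
- r.get_calibration(name): a dict with "K" (3x3 intrinsics, pixels), "k1" (the pictures are not rectified: a ray, as slopes to the right and down, at radius r is drawn at 1 + k1 r^2 times it, then the intrinsics apply), "extrinsics" (4x4, takes a point from camera to world coordinates). Camera axes: x right, y down, z forward; pixel columns grow to the right and rows downward; lengths in m; the calibration is good to about 2 mm. A picture is of the moment at which its call begins. get_calibration takes no time and is no camera call.
- r.close_job(): hands the job in, once; it reports no verdict.
Trained networks look in the newest picture that a camera, given by its name, has taken for a name from the list of things; names that differ only in an ending like _2 or _b are one class to them, and where a whole thing is asked for, a point or a joint stands for the part that bears it (a point fixed in the world has none). Each returns a list of dicts, best first, with "p" (0 to 1); they miss things now and then, are a little off and sometimes report something else, mostly with a low value. They report only what shows in the picture. A call takes as long as a camera call. They do not tell look-alikes from the thing itself.
- r.cut_out(name, camera): "mask" (420x560 bool, what is visible of it) and "extent" ([left, top, right, bottom] in pixels, round what is visible of it).
The state is a dict: "time_s": time; "joints": joint angles; "qd": joint speeds; "joint_torque": joint torques, N m; "tcp_pos": TCP position; "eef_rot": TCP orientation; "contact_force": force on the tool from outside, world axes, zero at the start; "moment": the same for the moment, N m; "gripper_width": finger opening in m.
Only numpy, scipy, OpenCV 4.12 (cv2) and the standard library are available. Lean on these libraries where they do the work, as an engineer would, in place of code of your own. Each camera call takes 0.05 s, during which the arm holds its last target. There are 200 camera calls.

## Working session

There is one attempt and no reset: what is moved stays moved. The work goes in short steps, Python scripts to look and compute and a tool call to move; the robot and the scene stay as the last step left them, time stands still between calls to the robot, and variables do not carry over. Pictures are saved under pics/ and viewed, about 8 in all and at most 12, crops included, and the job is handed in when it is done.

Besides the shell and the picture viewer there is one more tool, called after ">>>" as name(argument=value, ...) on one line, values as JSON. servo_tool: Moves the arm, as the interface text tells. Its arguments: {"type":"object","properties":{"targets":{"type":"array"},"squeeze":{"type":"number"}},"required":["targets"]}

```bash
mkdir -p pics; cat > h.py <<'E'
import numpy as np, cv2
from plant import r
def ground(cam,uv,z=0.):
    c=r.get_calibration(cam);K=np.array(c['K']);T=np.array(c['extrinsics']);k=c['k1']
    uv=np.atleast_2d(np.asarray(uv,float))
    p=cv2.undistortPoints(uv[:,None,:],K,np.array([k,0,0,0,0.]))[:,0]
    d=np.c_[p,np.ones(len(p))]@T[:3,:3].T; o=T[:3,3]
    return (o+d*((z-o[2])/d[:,2])[:,None])[:,:2]
def proj(cam,P):
    c=r.get_calibration(cam);K=np.array(c['K']);T=np.linalg.inv(np.array(c['extrinsics']))
    P=np.atleast_2d(P).astype(float)
    return cv2.projectPoints(P,cv2.Rodrigues(T[:3,:3])[0],T[:3,3],K,np.array([c['k1'],0,0,0,0.]))[0][:,0]
E
python3 - <<'E'
from h import *
for c in ('scene','top'):
    cv2.imwrite(f'pics/{c}0.png',r.capture(c))
    k=r.get_calibration(c);print(c,np.round(k['K'],1).tolist(),k['k1'],np.round(k['extrinsics'],3).tolist())
for n in ('carton','lane','rail_left','rail_right'):
    for d in r.cut_out(n,'top'): print(n,round(d['p'],2),d['extent'],d['mask'].sum())
print(r.get_state(), r.grasp_offset)
E
```

```text
scene [[403.1, 0.0, 278.1], [0.0, 403.1, 215.3], [0.0, 0.0, 1.0]] -0.1126630870151066 [[-0.655, 0.634, -0.41, 0.994], [0.755, 0.547, -0.361, 0.489], [-0.005, -0.546, -0.838, 0.977], [0.0, 0.0, 0.0, 1.0]]
top [[389.5, 0.0, 280.2], [0.0, 389.5, 205.6], [0.0, 0.0, 1.0]] -0.054904249389006184 [[0.019, -0.996, 0.091, 0.43], [-1.0, -0.02, -0.009, 0.069], [0.01, -0.091, -0.996, 1.137], [0.0, 0.0, 0.0, 1.0]]
carton 0.95 [221.7, 170.2, 262.8, 202.4] 1315
carton 0.84 [172.3, 209.5, 225.1, 259.4] 1395
carton 0.79 [156.9, 134.0, 191.4, 174.0] 1385
carton 0.73 [112.6, 247.2, 158.3, 294.5] 1489
carton 0.61 [199.8, 273.7, 248.6, 323.1] 1349
lane 0.83 [279.2, 155.3, 372.3, 215.2] 1376
rail_left 0.84 [278.7, 156.7, 363.5, 166.9] 452
rail_right 0.96 [278.5, 202.3, 361.5, 212.4] 487
{'time_s': 0.3, 'joints': array([-5.63188405e+01,  2.05622373e+01,  6.67223520e-01, -4.92675256e-03,
       -7.01346601e+01, -1.65079495e+01]), 'qd': array([ 0.1363474 , -0.208544  ,  0.1364929 ,  0.11197748, -0.02966027,
       -0.01145407]), 'joint_torque': array([ 3.53824253e-04, -5.81810975e+01,  2.92820799e+01,  6.98994935e+00,
        9.33696952e-03, -9.10771473e-05]), 'tcp_pos': array([ 0.19924376, -0.64476423,  0.22625432]), 'eef_rot': array([ 1.79970233e+02, -3.99004422e-03, -1.62828464e+02]), 'contact_force': array([-0.1198945 ,  0.18385501, -0.14367728]), 'moment': array([ 0.01628945, -0.01100666, -0.01742185]), 'gripper_width': 0.08752187976988891} -0.0188
```

View pics/top0.png

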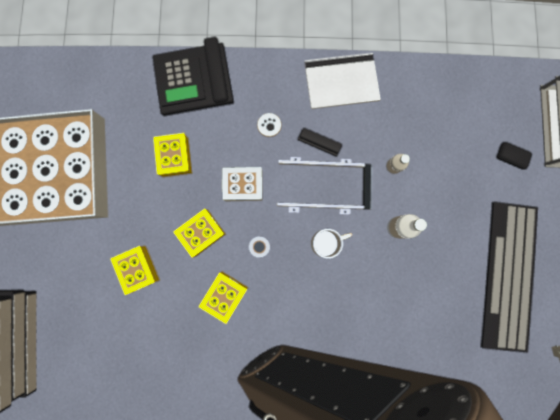

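View pics/scene0.png

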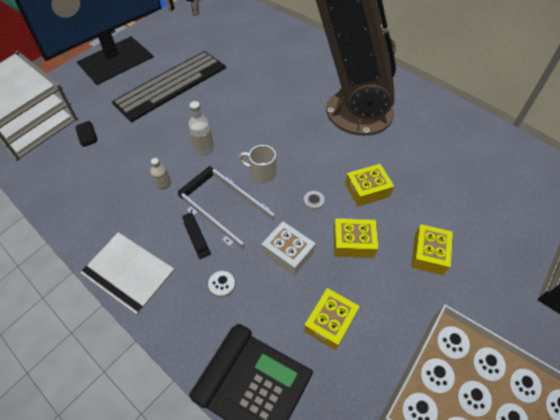

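The white box at top (242,184) is the one I want. Its look-alikes are the yellow boxes at (171,154), (199,232), (133,270) and (223,298). I'll fit the carton and lane poses from the masks and check them in a close crop.

```bash
cat >> h.py <<'E'
from scipy.optimize import minimize
def T2(p,P): # p: x,y,yaw(rad)
    c,s=np.cos(p[2]),np.sin(p[2]);P=np.asarray(P,float)
    return np.c_[p[0]+c*P[:,0]-s*P[:,1],p[1]+s*P[:,0]+c*P[:,1],P[:,2]]
def box(x0,x1,y0,y1,z1): return np.array([[x,y,z] for x in(x0,x1) for y in(y0,y1) for z in(0,z1)])
CART=[box(-.055,.055,-.045,.045,.055)]
RAILS=[box(0,.25,.058,.066,.03),box(0,.25,-.066,-.058,.03)]
STOP=[box(.25,.262,-.066,.066,.03)]
def sil(cam,p,boxes,S=4):
    m=np.zeros((420*S,560*S),np.uint8)
    for b in boxes:
        h=cv2.convexHull(((proj(cam,T2(p,b))+.5)*S-.5).astype(np.float32))
        cv2.fillConvexPoly(m,np.round(h*16).astype(np.int32),255,shift=4)
    return cv2.resize(m,(560,420),interpolation=cv2.INTER_AREA)/255.
def fit(masks,p0,boxes):
    # per camera: summed abs difference
    def f(q):
        p=[q[0]/100,q[1]/100,q[2]/10]
        return sum(np.abs(sil(c,p,boxes)-m).sum() for c,m in masks.items())
    q0=np.array([p0[0]*100,p0[1]*100,p0[2]*10])
    for _ in range(2):
        s=minimize(f,q0,method='Nelder-Mead',options=dict(initial_simplex=q0+np.vstack([np.zeros(3),np.eye(3)*.8]),xatol=.005,fatol=.5));q0=s.x
    return [q0[0]/100,q0[1]/100,q0[2]/10],s.fun
def getmask(n,cam,uv):
    best=None
    for d in r.cut_out(n,cam):
        e=d['extent'];dist=np.hypot((e[0]+e[2])/2-uv[0],(e[1]+e[3])/2-uv[1])
        if best is None or dist<best[0]: best=(dist,d['mask'],d['p'],e)
    return best
def inlane(L,p):
    c,s=np.cos(L[2]),np.sin(L[2]);d=np.subtract(p[:2],L[:2])
    return np.array([c*d[0]+s*d[1],-s*d[0]+c*d[1]])*1000, np.degrees(p[2]-L[2])
E
python3 - <<'E'
from h import *
ims={c:r.capture(c) for c in('top','scene')}
g=ground('top',[[242,184],[279,184]],[.055]) if 0 else np.vstack([ground('top',[242,184],.055),ground('top',[279,184],.015)])
print(g)
pix={'carton':{'top':(242,184),'scene':(288,246)},'rail_left':{'top':(321,162),'scene':(211,219)},'rail_right':{'top':(321,207),'scene':(244,192)},'lane':{'top':(367,187),'scene':(197,182)}}
M={}
for n in pix:
    for c in pix[n]:
        b=getmask(n,c,pix[n][c]);print(n,c,b and (round(b[0]),round(b[2],2),b[3],b[1].sum()))
        if b is not None and b[0]<25: M[n,c]=b[1].astype(float)
for cs in (('top',),('scene',),('top','scene')):
  try:
    p,e=fit({c:M['carton',c] for c in cs},[*g[0],-np.pi/2],CART);
    L,e2=fit({c:np.clip(M['rail_left',c]+M['rail_right',c],0,1) for c in cs},[*g[1],-np.pi/2],RAILS)
    print(cs,'carton',np.round(p,4),round(e),'lane',np.round(L,4),round(e2),'rel',inlane(L,p))
  except KeyError as x: print(cs,x)
np.save('L.npy',L)
out=[]
for c,(u,v) in (('top',(305,184)),('scene',(245,215))):
    u0,v0=u-95,v-60; S=4
    im=cv2.resize(ims[c][v0:v0+120,u0:u0+190],None,fx=S,fy=S,interpolation=cv2.INTER_CUBIC)
    for q,bs,col in((p,CART,(0,0,255)),(L,RAILS+STOP,(0,255,0))):
        for b in bs:
            h=cv2.convexHull(((proj(c,T2(q,b))-[u0,v0]+.5)*S).astype(np.float32))
            cv2.polylines(im,[h.astype(int)],True,col,1)
    out.append(im[:300 if 0 else 480])
cv2.imwrite('pics/fit0.png',cv2.resize(np.vstack(out),(475,600),interpolation=cv2.INTER_AREA) if 0 else np.vstack([o[90:390] for o in out]))
E
```

```text
[[0.58840615 0.16768817]
 [0.59645177 0.06378722]]
carton top (2, 0.6, [221.4, 168.9, 267.1, 199.1], np.int64(1321))
carton scene (70, 0.86, [336.0, 220.0, 379.8, 258.8], np.int64(1645))
rail_left top (1, 0.81, [278.8, 156.4, 361.8, 166.2], np.int64(454))
rail_left scene (5, 0.61, [183.5, 194.5, 245.5, 250.0], np.int64(588))
rail_right top (4, 0.72, [282.9, 205.1, 351.1, 210.5], np.int64(230))
rail_right scene (3, 0.64, [213.0, 170.9, 274.6, 218.1], np.int64(483))
lane top (42, 0.57, [278.8, 154.0, 372.0, 214.7], np.int64(1261))
lane scene (39, 0.92, [178.9, 167.4, 273.8, 246.6], np.int64(1657))
('top',) carton [ 0.5926  0.1674 -1.5397] 43 lane [ 0.6002  0.0655 -1.5888] 395 rel (array([-101.76581382,   -9.4005265 ]), np.float64(2.814090996187224))
('scene',) ('carton', 'scene')
('top', 'scene') ('carton', 'scene')
```

View pics/fit0.png

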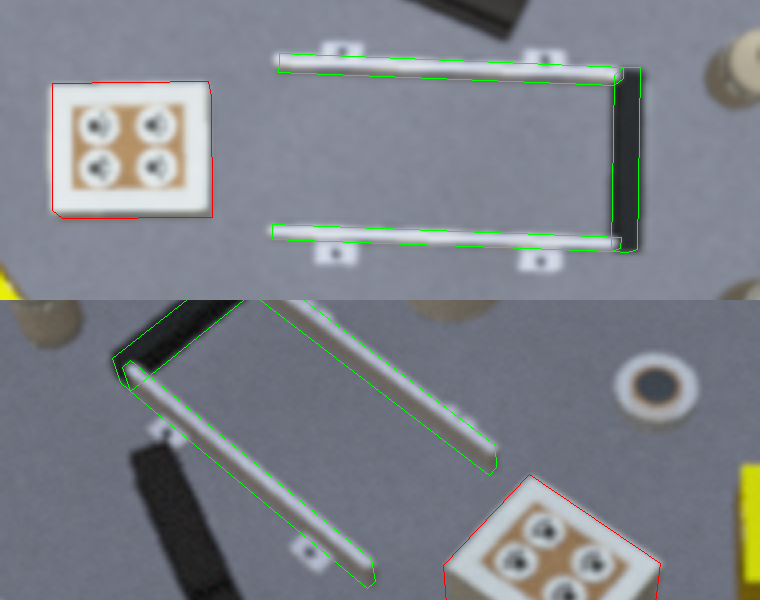

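The white carton is confirmed. The network masks are coarse, so I'll refine with subpixel rail lines and the bright top face of the carton.

```bash
cat >> h.py <<'E'
def gray(im): return cv2.GaussianBlur(im,(0,0),.5).astype(float).min(axis=2) # min channel: white high, blue-grey low
TOPF=[np.array([[x,y,.055] for x in(-.055,.055) for y in(-.045,.045)])]
def carton(cam,p0,im=None):
    im=r.capture(cam) if im is None else im
    g=im.astype(np.uint8).min(axis=2).astype(float)
    q=cv2.convexHull(proj(cam,T2(p0,TOPF[0])).astype(np.float32)).astype(int)
    z=np.zeros(g.shape,np.uint8);cv2.fillConvexPoly(z,q,1)
    near=cv2.dilate(z,np.ones((23,23),np.uint8))>0; inner=cv2.erode(z,np.ones((3,3),np.uint8))>0
    hi=np.percentile(g[inner],85); lo=np.median(g[near&(z==0)]) 
    a=np.clip((g-lo)/(hi-lo),0,1); a[a<.25]=0
    m=((a>.5)&near).astype(np.uint8); n,l,st,_=cv2.connectedComponentsWithStats(m)
    k=1+np.argmax(st[1:,4]); c,_=cv2.findContours((l==k).astype(np.uint8),cv2.RETR_EXTERNAL,cv2.CHAIN_APPROX_NONE)
    f=np.zeros_like(m);cv2.drawContours(f,c,-1,1,-1)
    core=cv2.erode(f,np.ones((5,5),np.uint8)); rim=cv2.dilate(f,np.ones((3,3),np.uint8))
    a=np.where(core>0,1,np.where(rim>0,a,0))
    p,e=fit({cam:a},p0,TOPF); return p,e,hi,lo,f.sum()
def rails(cam,L,im):
    g=im.astype(np.uint8).min(axis=2).astype(float); out=[]
    for y in(.062,-.062):
        P=[]
        for x in np.linspace(.02,.23,43):
            t=np.linspace(-.012,.012,49)
            uv=proj(cam,T2(L,np.c_[np.full(49,x),y+t,np.full(49,.03)])).astype(np.float32)
            v=cv2.remap(g.astype(np.float32),uv[:,:1],uv[:,1:],cv2.INTER_CUBIC)[:,0]
            k=np.argmax(v);w=np.clip(v-(v.max()+np.median(v))/2,0,None)
            w[np.abs(np.arange(49)-k)>14]=0
            P.append((x,y+(w*t).sum()/w.sum()))
        P=np.array(P);f=np.polyfit(P[:,0],P[:,1],1)
        for _ in range(4):
            e=np.abs(P[:,1]-np.polyval(f,P[:,0]));P=P[e<=max(np.percentile(e,85),.0003)] if len(P)>20 else P;f=np.polyfit(P[:,0],P[:,1],1)
        out.append(f)
    return out
E
python3 - <<'E'
from h import *
Ls={}
for cam in('top','scene'):
    im=r.capture(cam); L=np.array([.6002,.0655,-1.5888])
    for _ in range(3):
        f=rails(cam,L,im); sl=(f[0][0]+f[1][0])/2; y0=(f[0][1]+f[1][1])/2
        L=np.array([L[0]-np.sin(L[2])*y0,L[1]+np.cos(L[2])*y0,L[2]+sl])
    print(cam,'lane',np.round(L,4),'gap',f[0][1]-f[1][1],'slopes',f[0][0],f[1][0])
    # end of rails: profile along
    for y in(.062,-.062):
        t=np.linspace(-.03,.04,141)
        uv=proj(cam,T2(L,np.c_[t,np.full(141,y),np.full(141,.03)])).astype(np.float32)
        v=cv2.remap(im.min(axis=2).astype(np.float32),uv[:,:1],uv[:,1:],cv2.INTER_CUBIC)[:,0]
        h=(v[:40].mean()+v[100:].mean())/2;k=np.argmax(v>h);print(' mouth at',t[k], 'v',v[:30].mean(),v[110:].mean())
    t=np.linspace(.22,.28,121)
    for y in(-.04,0,.04):
        uv=proj(cam,T2(L,np.c_[t,np.full(121,y),np.full(121,.03)])).astype(np.float32)
        v=cv2.remap(im.min(axis=2).astype(np.float32),uv[:,:1],uv[:,1:],cv2.INTER_CUBIC)[:,0]
        h=(v[:20].mean()+v.min())/2;print(' stop face',t[np.argmax(v<h)])
    p,e,hi,lo,a=carton(cam,[.59,.167,-1.54],im);print(cam,'carton',np.round(p,4),e,hi,lo,a,'rel',inlane(L,p))
    Ls[cam]=L
E
```

```text
top lane [ 0.5996  0.0655 -1.587 ] gap 0.12400102163581825 slopes 5.2255410946829104e-05 -4.812511261718013e-05
 mouth at -0.002999999999999999 v 133.0419 216.31401
 mouth at -0.0024999999999999988 v 130.59773 216.34926
 stop face 0.24200000000000002
 stop face 0.24200000000000002
 stop face 0.24200000000000002
top carton [ 0.5919  0.169  -1.5435] 30.667425679949396 225.0 132.0 1256 rel (array([-103.36197839,   -9.36902602]), np.float64(2.495435393998666))
scene lane [ 0.5997  0.0655 -1.5864] gap 0.12383345970653087 slopes 0.0005158306837638185 -0.0004978188792118142
 mouth at -0.0024999999999999988 v 107.61775 181.13855
 mouth at -0.0024999999999999988 v 108.89692 178.9483
 stop face 0.2305
 stop face 0.2305
 stop face 0.2305
scene carton [ 0.5917  0.1682 -1.5311] 37.60359083392393 192.0 109.0 1274 rel (array([-102.56541039,   -9.61384586]), np.float64(3.167041268315917))
```

Both cameras agree to about 1 mm. In the lane frame (mouth at world (0.5996, 0.068), heading −90.9°) the carton sits at about (−101, −9.5) mm, turned +2.8°. The plan is to square and centre it with a two-finger push on its side, then push it down the lane from behind. First I'll go up and around.

>>> servo_tool(targets=[{"dz":4,"grip":40},{"dz":8,"grip":40},{"dz":11,"grip":40},{"dx":2.3,"dy":3.3,"dz":11,"spin":-0.1,"grip":40},{"dx":4.6,"dy":6.6,"dz":11,"spin":-0.2,"grip":40},{"dx":6.9,"dy":9.9,"dz":11,"spin":-0.316,"grip":40},{"dx":9.2,"dy":13.2,"dz":11,"spin":-0.316,"grip":40},{"dx":11.5,"dy":16.5,"dz":11,"spin":-0.316,"grip":40},{"dx":13.8,"dy":19.8,"dz":11,"spin":-0.316,"grip":40},{"dx":16.1,"dy":23.1,"dz":11,"spin":-0.316,"grip":40}])

```text
validation failed for argument at $.ta...
```

>>> servo_tool(targets=[{"dx":2.3,"dy":3.3},{"dx":4.6,"dy":6.6},{"dx":6.9,"dy":9.9},{"dx":9.2,"dy":13.2},{"dx":11.5,"dy":16.5},{"dx":13.9,"dy":19.8},{"dx":14,"dy":23.8},{"dx":14,"dy":27.8},{"dx":14,"dy":31.8},{"dx":14,"dy":35.8}])

```text
validation failed for argument at $.ta...
```

>>> servo_tool(targets=[{"dx":0,"dy":0,"dz":4,"spin":0,"grip":40},{"dx":0,"dy":0,"dz":8,"spin":0,"grip":40},{"dx":0,"dy":0,"dz":11,"spin":0,"grip":40},{"dx":2.3,"dy":3.3,"dz":11,"spin":-0.1,"grip":40},{"dx":4.6,"dy":6.6,"dz":11,"spin":-0.2,"grip":40},{"dx":6.9,"dy":9.9,"dz":11,"spin":-0.316,"grip":40},{"dx":9.2,"dy":13.2,"dz":11,"spin":-0.316,"grip":40},{"dx":11.5,"dy":16.5,"dz":11,"spin":-0.316,"grip":40},{"dx":13.8,"dy":19.8,"dz":11,"spin":-0.316,"grip":40},{"dx":16.1,"dy":23.1,"dz":11,"spin":-0.316,"grip":40}])

```text
time_s: 1.73
tcp_pos: [0.361, -0.4122, 0.3369]
eef_rot: [-180.0, 0.0, 179.1]
contact_force: [1.2, -0.3, -0.1]
gripper_width: 0.0355
```

>>> servo_tool(targets=[{"dx":2.3,"dy":3.3,"dz":0,"spin":0,"grip":40},{"dx":4.6,"dy":6.6,"dz":0,"spin":0,"grip":40},{"dx":6.9,"dy":9.9,"dz":0,"spin":0,"grip":40},{"dx":9.2,"dy":13.2,"dz":0,"spin":0,"grip":40},{"dx":11.5,"dy":16.5,"dz":0,"spin":0,"grip":40},{"dx":13.8,"dy":19.8,"dz":0,"spin":0,"grip":40},{"dx":14.5,"dy":23.8,"dz":0,"spin":0,"grip":40},{"dx":15,"dy":27.8,"dz":0,"spin":0,"grip":40},{"dx":15,"dy":31.8,"dz":0,"spin":0,"grip":40},{"dx":15,"dy":35.8,"dz":0,"spin":0,"grip":40}])

```text
time_s: 2.57
tcp_pos: [0.5102, -0.054, 0.3366]
eef_rot: [180.0, 0.0, 179.1]
contact_force: [0.9, 0.1, 0.7]
gripper_width: 0.0349
```

>>> servo_tool(targets=[{"dx":0,"dy":4,"dz":0,"spin":0,"grip":40},{"dx":0,"dy":8,"dz":0,"spin":0,"grip":40},{"dx":0,"dy":12,"dz":0,"spin":0,"grip":40},{"dx":0,"dy":16,"dz":0,"spin":0,"grip":40},{"dx":0,"dy":20,"dz":0,"spin":0,"grip":40},{"dx":0,"dy":22.4,"dz":-2,"spin":0,"grip":40},{"dx":0,"dy":22.4,"dz":-6,"spin":0,"grip":40},{"dx":0,"dy":22.4,"dz":-10,"spin":0,"grip":40},{"dx":0,"dy":22.4,"dz":-14,"spin":0,"grip":40},{"dx":0,"dy":22.4,"dz":-18,"spin":0,"grip":40}])

```text
time_s: 3.4
tcp_pos: [0.5101, 0.1684, 0.1554]
eef_rot: [179.9, 0.1, 179.1]
contact_force: [-0.1, 0.8, -1.5]
gripper_width: 0.0352
```

>>> servo_tool(targets=[{"dx":0,"dy":0,"dz":-3.5,"spin":0,"grip":40},{"dx":0,"dy":0,"dz":-7,"spin":0,"grip":40},{"dx":0,"dy":0,"dz":-10,"spin":0,"grip":40},{"dx":0,"dy":0,"dz":-12,"spin":0,"grip":40},{"dx":0,"dy":0,"dz":-12.8,"spin":0,"grip":40},{"dx":0.5,"dy":0,"dz":-12.8,"spin":0,"grip":40},{"dx":1,"dy":0,"dz":-12.8,"spin":0,"grip":40},{"dx":1.5,"dy":0,"dz":-12.8,"spin":0,"grip":40},{"dx":1.6,"dy":0,"dz":-12.8,"spin":0,"grip":40},{"dx":1.6,"dy":0,"dz":-12.8,"spin":0,"grip":40}])

```text
time_s: 4.23
tcp_pos: [0.5276, 0.1686, 0.0299]
eef_rot: [179.9, 0.1, 179.0]
contact_force: [0.2, 0.1, -0.3]
gripper_width: 0.0356
```

```bash
python3 - <<'E'
from h import *
im=[cv2.resize(r.capture(c)[v:v+120,u:u+190],None,fx=4,fy=4,interpolation=cv2.INTER_CUBIC) for c,u,v in(('top',170,130),('scene',200,170))]
cv2.imwrite('pics/side1.png',np.vstack([im[0][60:360],im[1][60:360]]))
s=r.get_state();print(s['tcp_pos'],s['contact_force'])
E
```

```text
[0.52669836 0.16825107 0.02936023] [-0.2112168  -0.65576323  0.71045907]
```

View pics/side1.png

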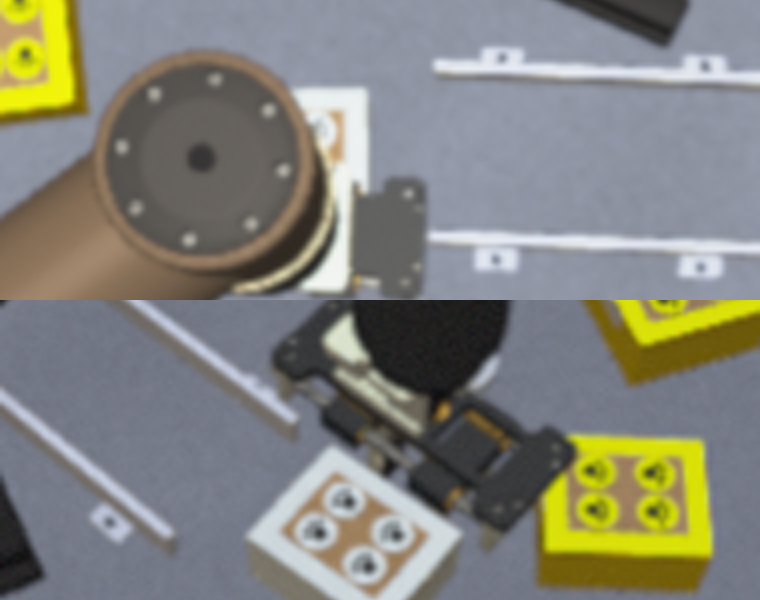

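>>> servo_tool(targets=[{"dx":0.3,"dy":0,"dz":0,"spin":0,"grip":40},{"dx":0.5,"dy":0,"dz":0,"spin":0,"grip":40},{"dx":0.7,"dy":0,"dz":0,"spin":0,"grip":40},{"dx":0.9,"dy":0,"dz":0,"spin":0,"grip":40},{"dx":1.1,"dy":0,"dz":0,"spin":0,"grip":40},{"dx":1.3,"dy":0,"dz":0,"spin":0,"grip":40},{"dx":1.5,"dy":0,"dz":0,"spin":0,"grip":40},{"dx":1.65,"dy":0,"dz":0,"spin":0,"grip":40},{"dx":1.8,"dy":0,"dz":0,"spin":0,"grip":40},{"dx":1.8,"dy":0,"dz":0,"spin":0,"grip":40}])

```text
time_s: 5.17
tcp_pos: [0.5445, 0.168, 0.0284]
eef_rot: [-180.0, -0.0, 179.1]
contact_force: [-1.6, -0.5, 0.5]
gripper_width: 0.0355
```

```bash
cat >> h.py <<'E'
L=np.array([.5996,.068,-1.5867])
def cs(p0,cam='scene'):
    p,e,hi,lo,a=carton(cam,p0); print(cam,np.round(p,4),round(e),a,'rel',inlane(L,p)); return p
E
python3 - <<'E'
from h import *
s=r.get_state();print(s['tcp_pos'],s['contact_force'])
cs([.6,.168,-1.57])
E
```

```text
[0.54446686 0.1679712  0.02844288] [-1.61840223 -0.49425318  0.51325391]
scene [ 0.601   0.1659 -1.5842] 84 1238 rel (array([-97.89483725,  -0.13822961]), np.float64(0.14481411297089122))
```

>>> servo_tool(targets=[{"dx":-1,"dy":0,"dz":0,"spin":0,"grip":40},{"dx":-2.5,"dy":0,"dz":0,"spin":0,"grip":40},{"dx":-2.5,"dy":0,"dz":4,"spin":0,"grip":40},{"dx":-2.5,"dy":0,"dz":8,"spin":0,"grip":40},{"dx":-2.5,"dy":0,"dz":12,"spin":0.1,"grip":40},{"dx":0.5,"dy":2,"dz":12,"spin":0.22,"grip":40},{"dx":3,"dy":4,"dz":12,"spin":0.34,"grip":40},{"dx":5.7,"dy":6,"dz":12,"spin":0.46,"grip":40},{"dx":5.7,"dy":9.2,"dz":12,"spin":0.58,"grip":40},{"dx":5.7,"dy":9.2,"dz":12,"spin":0.7,"grip":40}])

```text
time_s: 6.05
tcp_pos: [0.6023, 0.264, 0.1478]
eef_rot: [-180.0, 0.1, -140.4]
contact_force: [0.9, -0.7, -0.1]
gripper_width: 0.0348
```

>>> servo_tool(targets=[{"dx":0,"dy":0,"dz":0,"spin":0.12,"grip":40},{"dx":0,"dy":0,"dz":0,"spin":0.24,"grip":40},{"dx":0,"dy":0,"dz":0,"spin":0.36,"grip":40},{"dx":0,"dy":0,"dz":0,"spin":0.48,"grip":40},{"dx":0,"dy":0,"dz":0,"spin":0.6,"grip":40},{"dx":0,"dy":0,"dz":0,"spin":0.72,"grip":40},{"dx":0,"dy":0,"dz":-3,"spin":0.84,"grip":40},{"dx":0,"dy":0,"dz":-6,"spin":0.871,"grip":40},{"dx":0,"dy":0,"dz":-8,"spin":0.871,"grip":40},{"dx":0,"dy":0,"dz":-8,"spin":0.871,"grip":40}])

```text
time_s: 6.88
tcp_pos: [0.5981, 0.2584, 0.0638]
eef_rot: [179.6, -0.2, -91.0]
contact_force: [-0.7, -0.1, -0.0]
gripper_width: 0.0347
```

```bash
python3 - <<'E'
from h import *
s=r.get_state();print(s['tcp_pos'],s['eef_rot'],s['contact_force'])
a=r.capture('top');b=r.capture('scene')
for c in('top','scene'): cs([.601,.166,-1.584],c)
cv2.imwrite('pics/rear.png',np.vstack([cv2.resize(i[v:v+75,u:u+190],None,fx=4,fy=4,interpolation=cv2.INTER_CUBIC) for i,u,v in((a,160,150),(b,220,185))]))
E
```

```text
[0.59811272 0.25839844 0.06378765] [179.64484944  -0.22662195 -90.97025   ] [-0.72663127 -0.12438197 -0.01922848]
top [ 0.601   0.1665 -1.5891] 34 1251 rel (array([-98.51038114,  -0.18853447]), np.float64(-0.13688082234144103))
scene [ 0.5994  0.1651 -1.569 ] 813 811 rel (array([-97.10674651,  -1.76812971]), np.float64(1.013868429134982))
```

View pics/rear.png

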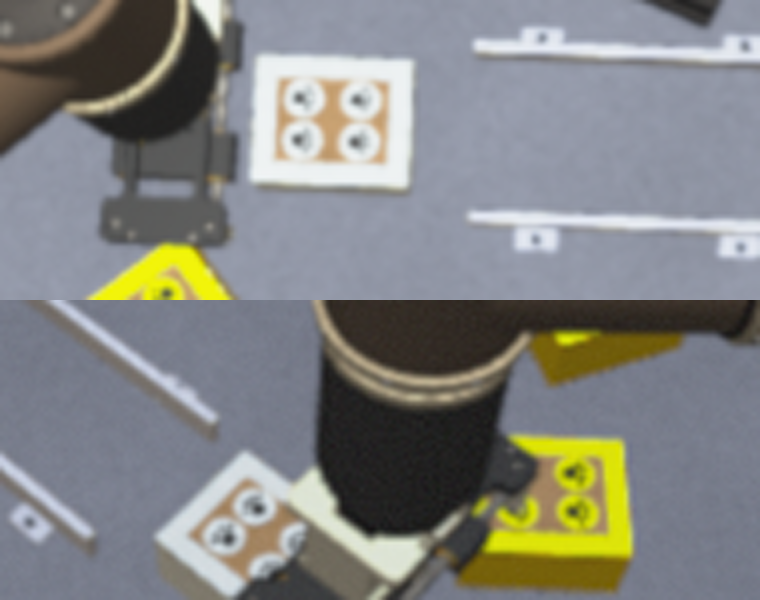

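>>> servo_tool(targets=[{"dx":0.3,"dy":0,"dz":-1.5,"spin":0,"grip":40},{"dx":0.3,"dy":0,"dz":-3,"spin":0,"grip":40},{"dx":0.3,"dy":0,"dz":-3.6,"spin":0,"grip":40},{"dx":0.3,"dy":-0.8,"dz":-3.6,"spin":0,"grip":40},{"dx":0.3,"dy":-1.6,"dz":-3.6,"spin":0,"grip":40},{"dx":0.3,"dy":-2.2,"dz":-3.6,"spin":0,"grip":40},{"dx":0.3,"dy":-2.7,"dz":-3.6,"spin":0,"grip":40},{"dx":0.3,"dy":-3.2,"dz":-3.6,"spin":0,"grip":40},{"dx":0.3,"dy":-3.6,"dz":-3.6,"spin":0,"grip":40},{"dx":0.3,"dy":-3.8,"dz":-3.6,"spin":0,"grip":40}])

```text
time_s: 7.92
tcp_pos: [0.6051, 0.2222, 0.0335]
eef_rot: [-179.9, 0.1, -90.9]
contact_force: [0.4, 2.9, 1.3]
gripper_width: 0.0346
```

```bash
python3 - <<'E'
from h import *
s=r.get_state();print(s['tcp_pos'],s['eef_rot'],s['contact_force'],inlane(L,[*s['tcp_pos'][:2],0])[0])
cs([.601,.155,-1.588],'top')
E
```

```text
[0.60507508 0.22217373 0.03348293] [-1.79900593e+02  7.46435698e-02 -9.09239762e+01] [0.35583012 2.87532404 1.27416818] [-154.24130221    3.02255782]
top [ 0.6012  0.1519 -1.5922] 292 988 rel (array([-83.94843172,   0.30995983]), np.float64(-0.3124328758286854))
```

>>> servo_tool(targets=[{"dx":0,"dy":-0.5,"dz":0,"spin":0,"grip":40},{"dx":0,"dy":-1.2,"dz":0,"spin":0,"grip":40},{"dx":0,"dy":-2,"dz":0,"spin":0,"grip":40},{"dx":0,"dy":-2.8,"dz":0,"spin":0,"grip":40},{"dx":-0.1,"dy":-3.6,"dz":0,"spin":0,"grip":40},{"dx":-0.1,"dy":-4.4,"dz":0,"spin":0,"grip":40},{"dx":-0.1,"dy":-5.2,"dz":0,"spin":0,"grip":40},{"dx":-0.1,"dy":-5.8,"dz":0,"spin":0,"grip":40},{"dx":-0.1,"dy":-6.2,"dz":0,"spin":0,"grip":40},{"dx":-0.1,"dy":-6.4,"dz":0,"spin":0,"grip":40}])

```text
time_s: 8.8
tcp_pos: [0.6031, 0.1572, 0.0324]
eef_rot: [180.0, -0.0, -91.0]
contact_force: [0.0, 2.7, 1.3]
gripper_width: 0.0354
```

```bash
python3 - <<'E'
from h import *
s=r.get_state();print(s['tcp_pos'],s['eef_rot'],s['contact_force'],inlane(L,[*s['tcp_pos'][:2],0])[0])
cs([.601,.09,-1.588],'top')
a=r.capture('top');b=r.capture('scene')
cv2.imwrite('pics/mid.png',np.vstack([cv2.resize(i[v:v+75,u:u+190],None,fx=4,fy=4,interpolation=cv2.INTER_CUBIC) for i,u,v in((a,200,150),(b,170,175))]))
E
```

```text
[0.60313928 0.15722512 0.03243576] [ 1.79973644e+02 -1.27266324e-02 -9.09564927e+01] [0.03340077 2.74447282 1.32449726] [-89.2701225   2.1198851]
top [ 0.5991  0.0848 -1.578 ] 342 926 rel (array([-16.74831998,  -0.75774855]), np.float64(0.4983402946062007))
```

View pics/mid.png

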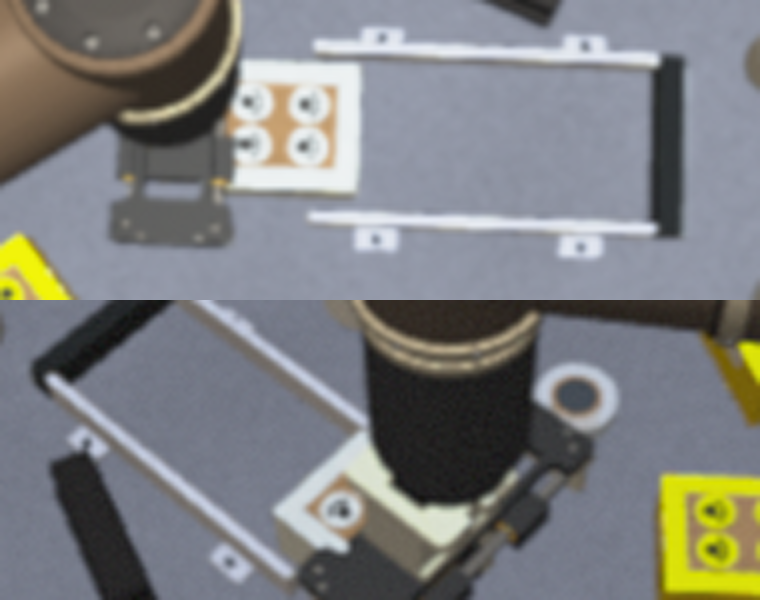

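>>> servo_tool(targets=[{"dx":0,"dy":-0.5,"dz":0,"spin":0,"grip":40},{"dx":0,"dy":-1.3,"dz":0,"spin":0,"grip":40},{"dx":0,"dy":-2.2,"dz":0,"spin":0,"grip":40},{"dx":0,"dy":-3.2,"dz":0,"spin":0,"grip":40},{"dx":-0.1,"dy":-4.2,"dz":0,"spin":0,"grip":40},{"dx":-0.1,"dy":-5.2,"dz":0,"spin":0,"grip":40},{"dx":-0.1,"dy":-6.2,"dz":0,"spin":0,"grip":40},{"dx":-0.1,"dy":-7.2,"dz":0,"spin":0,"grip":40},{"dx":-0.1,"dy":-7.8,"dz":0,"spin":0,"grip":40},{"dx":-0.1,"dy":-8,"dz":0,"spin":0,"grip":40}])

```text
time_s: 9.78
tcp_pos: [0.6023, 0.0768, 0.0326]
eef_rot: [180.0, -0.0, -91.0]
contact_force: [-0.2, 1.0, -1.3]
gripper_width: 0.0355
```

```bash
python3 - <<'E'
from h import *
s=r.get_state();print(s['tcp_pos'],s['eef_rot'],s['contact_force'],inlane(L,[*s['tcp_pos'][:2],0])[0])
cs([.599,.006,-1.588],'top')
E
```

```text
[0.60225216 0.07681471 0.0326251 ] [ 1.79994581e+02 -8.00723833e-04 -9.09855402e+01] [-0.19798738  0.97529005 -1.33178467] [-8.85577591  2.51164628]
top [ 0.5977  0.006  -1.5618] 572 706 rel (array([62.06096192, -0.91262369]), np.float64(1.4255837728564322))
```

>>> servo_tool(targets=[{"dx":0,"dy":-0.5,"dz":0,"spin":0,"grip":40},{"dx":0,"dy":-1.3,"dz":0,"spin":0,"grip":40},{"dx":0,"dy":-2.2,"dz":0,"spin":0,"grip":40},{"dx":0,"dy":-3.2,"dz":0,"spin":0,"grip":40},{"dx":-0.1,"dy":-4.2,"dz":0,"spin":0,"grip":40},{"dx":-0.1,"dy":-5.2,"dz":0,"spin":0,"grip":40},{"dx":-0.1,"dy":-6.2,"dz":0,"spin":0,"grip":40},{"dx":-0.1,"dy":-7.2,"dz":0,"spin":0,"grip":40},{"dx":-0.1,"dy":-7.8,"dz":0,"spin":0,"grip":40},{"dx":-0.1,"dy":-8,"dz":0,"spin":0,"grip":40}])

```text
time_s: 10.67
tcp_pos: [0.6013, -0.0031, 0.0326]
eef_rot: [180.0, 0.0, -91.0]
contact_force: [-0.9, 3.7, 2.7]
gripper_width: 0.0348
```

```bash
python3 - <<'E'
from h import *
s=r.get_state();print(s['tcp_pos'],s['eef_rot'],s['contact_force'],inlane(L,[*s['tcp_pos'][:2],0])[0])
a=r.capture('top');b=r.capture('scene')
cv2.imwrite('pics/late.png',np.vstack([cv2.resize(i[v:v+75,u:u+190],None,fx=4,fy=4,interpolation=cv2.INTER_CUBIC) for i,u,v in((a,210,150),(b,150,160))]))
E
```

```text
[ 0.60127653 -0.00313096  0.03261976] [ 1.79999069e+02  2.65269772e-04 -9.09839945e+01] [-0.90057336  3.66590964  2.67905043] [71.09530188  2.80751634]
```

View pics/late.png

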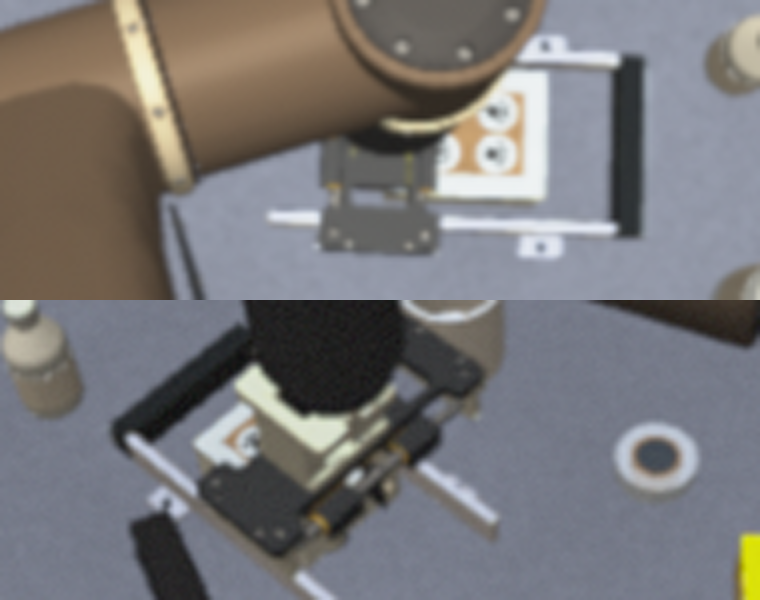

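```bash
python3 - <<'E'
from h import *
for n,uv,z in(('mug',[327,243],.085),('handle',[352,235],.05),('stapler',[320,141],.046),('gel',[402,160],.11)):
    print(n,inlane(L,[*ground('top',uv,z)[0],0])[0])
E
```

```text
mug [ 139.15826456 -169.08253113]
handle [ 213.23713886 -144.45105593]
stapler [117.21547225 121.09044117]
gel [333.99952495  60.87760545]
```

>>> servo_tool(targets=[{"dx":0,"dy":-0.5,"dz":0,"spin":0,"grip":40},{"dx":0,"dy":-1.1,"dz":0,"spin":0,"grip":40},{"dx":0,"dy":-1.8,"dz":0,"spin":0,"grip":40},{"dx":0,"dy":-2.5,"dz":0,"spin":0,"grip":40},{"dx":0,"dy":-3.2,"dz":0,"spin":0,"grip":40},{"dx":-0.1,"dy":-3.8,"dz":0,"spin":0,"grip":40},{"dx":-0.1,"dy":-4.2,"dz":0,"spin":0,"grip":40},{"dx":-0.1,"dy":-4.5,"dz":0,"spin":0,"grip":40},{"dx":-0.1,"dy":-4.7,"dz":0,"spin":0,"grip":40},{"dx":-0.1,"dy":-4.8,"dz":0,"spin":0,"grip":40}])

```text
time_s: 11.6
tcp_pos: [0.6002, -0.0502, 0.0325]
eef_rot: [180.0, -0.0, -90.9]
contact_force: [0.1, 0.9, -1.7]
gripper_width: 0.0353
```

>>> servo_tool(targets=[{"dx":0,"dy":-0.05,"dz":0,"spin":0,"grip":40},{"dx":0,"dy":-0.1,"dz":0,"spin":0,"grip":40},{"dx":0,"dy":-0.15,"dz":0,"spin":0,"grip":40},{"dx":0,"dy":-0.2,"dz":0,"spin":0,"grip":40},{"dx":0,"dy":-0.25,"dz":0,"spin":0,"grip":40},{"dx":0,"dy":-0.3,"dz":0,"spin":0,"grip":40},{"dx":0,"dy":-0.35,"dz":0,"spin":0,"grip":40},{"dx":0,"dy":-0.4,"dz":0,"spin":0,"grip":40},{"dx":0,"dy":-0.4,"dz":0,"spin":0,"grip":40},{"dx":0,"dy":-0.4,"dz":0,"spin":0,"grip":40}])

```text
time_s: 12.43
tcp_pos: [0.6004, -0.054, 0.0326]
eef_rot: [-180.0, -0.0, -90.9]
contact_force: [-0.0, 1.0, -1.4]
gripper_width: 0.035
```

Not at the stop yet, so I'll carry on in small steps and watch the force.

>>> servo_tool(targets=[{"dx":0,"dy":-0.05,"dz":0,"spin":0,"grip":40},{"dx":0,"dy":-0.1,"dz":0,"spin":0,"grip":40},{"dx":0,"dy":-0.15,"dz":0,"spin":0,"grip":40},{"dx":0,"dy":-0.2,"dz":0,"spin":0,"grip":40},{"dx":0,"dy":-0.25,"dz":0,"spin":0,"grip":40},{"dx":0,"dy":-0.3,"dz":0,"spin":0,"grip":40},{"dx":0,"dy":-0.35,"dz":0,"spin":0,"grip":40},{"dx":0,"dy":-0.4,"dz":0,"spin":0,"grip":40},{"dx":0,"dy":-0.4,"dz":0,"spin":0,"grip":40},{"dx":0,"dy":-0.4,"dz":0,"spin":0,"grip":40}])

```text
time_s: 13.27
tcp_pos: [0.6004, -0.058, 0.0326]
eef_rot: [-180.0, -0.0, -90.9]
contact_force: [-0.1, 0.9, -0.4]
gripper_width: 0.0351
```

>>> servo_tool(targets=[{"dx":0,"dy":-0.03,"dz":0,"spin":0,"grip":40},{"dx":0,"dy":-0.06,"dz":0,"spin":0,"grip":40},{"dx":0,"dy":-0.09,"dz":0,"spin":0,"grip":40},{"dx":0,"dy":-0.12,"dz":0,"spin":0,"grip":40},{"dx":0,"dy":-0.15,"dz":0,"spin":0,"grip":40},{"dx":0,"dy":-0.18,"dz":0,"spin":0,"grip":40},{"dx":0,"dy":-0.2,"dz":0,"spin":0,"grip":40},{"dx":0,"dy":-0.2,"dz":0,"spin":0,"grip":40},{"dx":0,"dy":-0.2,"dz":0,"spin":0,"grip":40},{"dx":0,"dy":-0.2,"dz":0,"spin":0,"grip":40}])

```text
time_s: 14.1
tcp_pos: [0.6004, -0.0599, 0.0326]
eef_rot: [-180.0, -0.0, -90.9]
contact_force: [0.3, 1.3, 0.5]
gripper_width: 0.035
```

>>> servo_tool(targets=[{"dx":0,"dy":-0.03,"dz":0,"spin":0,"grip":40},{"dx":0,"dy":-0.06,"dz":0,"spin":0,"grip":40},{"dx":0,"dy":-0.09,"dz":0,"spin":0,"grip":40},{"dx":0,"dy":-0.12,"dz":0,"spin":0,"grip":40},{"dx":0,"dy":-0.15,"dz":0,"spin":0,"grip":40},{"dx":0,"dy":-0.18,"dz":0,"spin":0,"grip":40},{"dx":0,"dy":-0.2,"dz":0,"spin":0,"grip":40},{"dx":0,"dy":-0.2,"dz":0,"spin":0,"grip":40},{"dx":0,"dy":-0.2,"dz":0,"spin":0,"grip":40},{"dx":0,"dy":-0.2,"dz":0,"spin":0,"grip":40}])

```text
time_s: 14.93
tcp_pos: [0.6004, -0.06, 0.0326]
eef_rot: [-180.0, 0.1, -90.9]
contact_force: [-3.5, 13.1, 3.1]
gripper_width: 0.0349
```

```bash
python3 - <<'E'
from h import *
print(r.get_state()['contact_force'])
a=r.capture('top');b=r.capture('scene')
cv2.imwrite('pics/end.png',np.vstack([cv2.resize(i[v:v+60,u:u+120],None,fx=5,fy=5,interpolation=cv2.INTER_CUBIC) for i,u,v in((a,280,150),(b,160,160))]))
E
```

```text
[-3.47715824 13.10847352  3.09618809]
```

View pics/end.png

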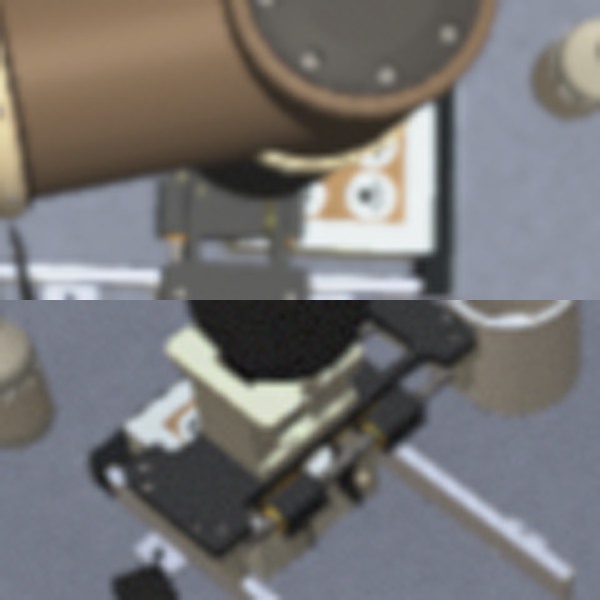

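The stop is reached: 13 N on the tool, with the TCP at the expected position. I'll back straight off, lift and clear the view.

>>> servo_tool(targets=[{"dx":0,"dy":0.1,"dz":0,"spin":0,"grip":40},{"dx":0,"dy":0.3,"dz":0,"spin":0,"grip":40},{"dx":0,"dy":1,"dz":0,"spin":0,"grip":40},{"dx":0,"dy":2.5,"dz":0,"spin":0,"grip":40},{"dx":0,"dy":3,"dz":3,"spin":0,"grip":40},{"dx":0,"dy":3,"dz":7,"spin":0,"grip":40},{"dx":0,"dy":3,"dz":11,"spin":0,"grip":40},{"dx":0,"dy":6,"dz":13,"spin":0,"grip":40},{"dx":0,"dy":10,"dz":13,"spin":0,"grip":40},{"dx":0,"dy":14,"dz":13,"spin":0,"grip":40}])

```text
time_s: 15.87
tcp_pos: [0.601, 0.0788, 0.1649]
eef_rot: [-179.8, 0.1, -91.1]
contact_force: [0.2, 0.9, -0.4]
gripper_width: 0.0349
```

>>> servo_tool(targets=[{"dx":0,"dy":4,"dz":0,"spin":0,"grip":40},{"dx":0,"dy":8,"dz":0,"spin":0,"grip":40},{"dx":0,"dy":12,"dz":0,"spin":0,"grip":40},{"dx":0,"dy":16,"dz":0,"spin":0,"grip":40},{"dx":0,"dy":18,"dz":0,"spin":0,"grip":40},{"dx":0,"dy":18,"dz":0,"spin":0,"grip":40},{"dx":0,"dy":18,"dz":0,"spin":0,"grip":40},{"dx":0,"dy":18,"dz":0,"spin":0,"grip":40},{"dx":0,"dy":18,"dz":0,"spin":0,"grip":40},{"dx":0,"dy":18,"dz":0,"spin":0,"grip":40}])

```text
time_s: 16.7
tcp_pos: [0.6004, 0.2569, 0.1627]
eef_rot: [-180.0, -0.0, -91.0]
contact_force: [0.2, -0.1, 0.0]
gripper_width: 0.0351
```

```bash
python3 - <<'E'
from h import *
s=r.get_state();print(s['tcp_pos'],s['contact_force'])
p0=[.5965,-.127,-1.5867]
for c in('top','scene'): cs(p0,c)
a=r.capture('top');b=r.capture('scene')
cv2.imwrite('pics/final.png',np.vstack([cv2.resize(i[v:v+75,u:u+190],None,fx=4,fy=4,interpolation=cv2.INTER_CUBIC) for i,u,v in((a,250,150),(b,130,155))]))
E
```

```text
[0.60044528 0.25691611 0.16272874] [ 0.19362027 -0.07307666  0.03036536]
top [ 0.5966 -0.1258 -1.5862] 36 1223 rel (array([1.93778673e+02, 6.40358177e-02]), np.float64(0.025952661818962275))
scene [ 0.596  -0.1269 -1.5693] 111 1050 rel (array([194.89313453,  -0.45699689]), np.float64(0.9991761017601425))
```

View pics/final.png

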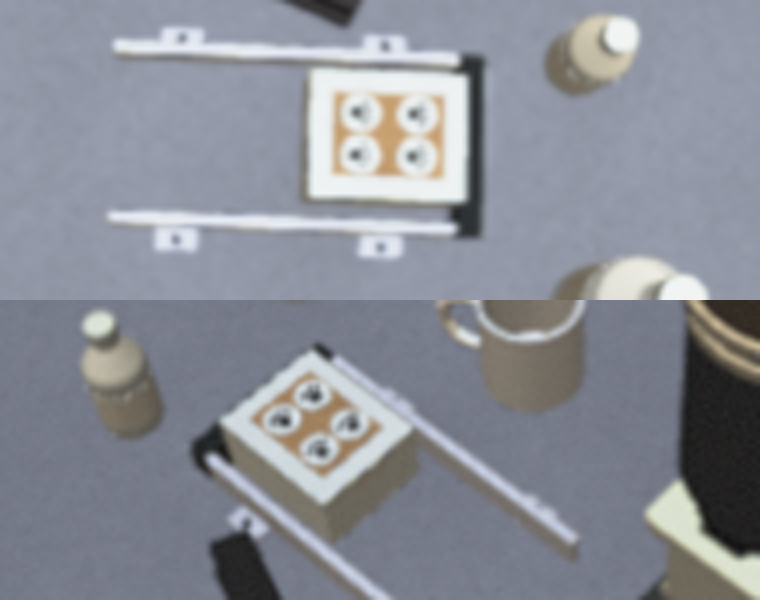

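```bash
python3 -c "
from plant import r
print(r.close_job())"
```

```text
the job is handed in; nothing more can be done
None
```

The white carton is in the lane with its front against the dark stop, and I handed the job in at about 17 s of the 64 s allowed. I centred and squared it first with a two-finger push on its side, then pushed it from behind between the rails.

- **Stop contact:** the force on the tool rose to 13 N at the expected position. I then backed straight off, lifted and moved clear, and the force read about zero.
- **Final position:** the top camera gives lane x 193.8 mm against the nominal 195, y +0.1 mm and yaw 0.03°. The scene camera gives x 194.9 mm, y −0.5 mm and yaw 1.0°. That 1° disagrees with the top view. The scene fit is noisier, because a rail and the stop lie next to the carton, so I trusted the top view.
- **Rails and other things:** the fitted pose leaves about 12–13 mm to each rail. No rail contact showed in the pictures or forces, and the mug, gel bottle and stapler look unmoved. I did not re-measure the other things.

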